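# Sort racking bolts into length-gauge trays

## Robot

A 6-joint arm with a two-finger parallel gripper is mounted at the origin on the work surface. World frame = base frame: x ahead of the robot, y to its left, z up, the work surface at z = 0. Lengths are in mm, angles in rad, forces in N, time in s.
With the tool pointing down it reaches from about 275 to 750 mm from the base axis. Payload 10.2 kg.
Tool frame: the origin (TCP) lies midway between the tips of the shut fingers; the grasp point (between the pads) lies 19 mm behind it; y points along the fingers, x is the direction in which the jaws open and shut, and the axes are right-handed (so a half turn about y gives the same grasp; the last joint's range is limited). The gripper opens to 85 mm and grips with 20 to 120 N. Pads are 22 mm wide; open, the fingers measure 114 mm over their backs; the gripper's body (76 mm by 85 mm) begins 54 mm behind the grasp point. The pads swing forward as they close: fully open they stand 13 mm farther back than shut.
Start: joints at [0.985, 0.313, 1.498, -0, 1.331, -0.223], TCP at [186.332, 490.827, 231.294] pointing down, gripper open.
Joint ranges: [-2.94, 2.94], [-0.97, 2.17], [0.19, 2.56], [-1.23, 4.37], [0.02, 3.11], [-2.88, 2.88]. Speed limits (rad/s): [2.39, 2.39, 3.01, 3.14, 3.14, 3.14].

## Interface

Orientations are given as a unit quaternion [w, x, y, z].
In Python, from cell import status, imaging, job gives the robot as it stands.
- The arm moves only by the tool jog_arm, never from a script. Its argument "steps" is a list of rows, each an object of numbers: "tx", "ty", "tz": the shift along the world's x, y, z in m; "ax", "ay", "az": the turn, a rotation vector about the world's x, y, z in rad; "grip": the closure, from 0 (fully open) to 1 (shut). A call has 1 to 10 rows; each row shifts and turns the commanded pose from where the row before left it; what a row does not reach is not made up. A row lasts 1/10 s, in which the tool goes at most 50 mm and 8.59 degrees, less where a joint would pass 70% of its speed; a pose out of reach is approached as far as the arm can. A call is refused whole if a number of a shift passes 0.05 or a number of a turn 0.15, either way. A call with a gripper value outside its range is refused whole. The fingers move at their own pace and stop on an object; "newtons" is the grip in N (left out, the last holds). Time passes only in rows, so rows that do not move let the fingers close. It gives the time, the measured TCP pose, the force and the opening at its end, in the units of the state.
- status.observe(): the state, without advancing time (a new reading comes with each control period).
- imaging.camera(name): name is "side" or "top" or "wrist"; returns a dict with "color" (420x560x3 uint8, red, green, blue), "fovy" (degrees; the focal length in pixels is half the picture's height over the tangent of half this angle, whatever the lens; pixels are square), "cx", "cy" (the principal point, pixels), "k1" (the pictures are not rectified: a ray, as slopes to the right and down, at radius r is drawn at 1 + k1 r^2 times it, then the intrinsics apply), "view" (4x4, takes a point from world to camera coordinates). Camera axes: x right, y down, z forward; pixel columns grow to the right and rows downward; lengths in mm; the calibration is good to about 2 mm. A picture is of the moment at which its call begins. There is no depth.
- job.close_job(): hands the job in, once; it reports no verdict.
The state is a dict: "t": time; "joint_positions": joint angles; "joint_vel": joint speeds; "joint_efforts": joint torques, N m; "ee_pos": TCP position; "orientation": TCP orientation; "wrist_force": force on the tool from outside, world axes, zero at the start; "wrist_torque": the same for the moment, N m; "opening": opening from 0.0 (shut) to 1.0 (fully open).
Only numpy, scipy, OpenCV 4.12 (cv2) and the standard library are available. Lean on these libraries where they do the work, as an engineer would, in place of code of your own. Each camera call takes 0.05 s, during which the arm holds its last target.

## Task

Put the leftover racking bolts away: each of the four trays is a length gauge for one bolt, so lay every bolt flat on the floor of the tray that is just long enough for it (shortest bolt in the shortest tray, and so on up), lying lengthwise in the tray. Let go of them all, and do not disturb the spanner and the red-capped jar.

Things in the scene. Friction and masses are not known exactly. Their poses are not given: they have to be found in the camera images.
- bolt_55: Loose steel hex bolt, 55 mm long overall, a dark nut on its end; lies level on its 19 mm head and nut (22 mm over corners). Origin on its axis at mid length, 9.5 mm up; x along it from head (8 mm thick) to nut (10 mm, outer face 4 mm short of the end). The bare 12 mm round shank between is 33 mm long, its middle 3 mm from the origin towards -x. About 0.08 kg.
- bolt_80: Loose steel hex bolt, 80 mm long overall, a dark nut on its end; lies level on its 19 mm head and nut (22 mm over corners). Origin on its axis at mid length, 9.5 mm up; x along it from head (8 mm thick) to nut (10 mm, outer face 4 mm short of the end). The bare 12 mm round shank between is 58 mm long, its middle 3 mm from the origin towards -x. About 0.10 kg.
- bolt_105: Loose steel hex bolt, 105 mm long overall, a dark nut on its end; lies level on its 19 mm head and nut (22 mm over corners). Origin on its axis at mid length, 9.5 mm up; x along it from head (8 mm thick) to nut (10 mm, outer face 4 mm short of the end). The bare 12 mm round shank between is 83 mm long, its middle 3 mm from the origin towards -x. About 0.12 kg.
- bolt_130: Loose steel hex bolt, 130 mm long overall, a dark nut on its end; lies level on its 19 mm head and nut (22 mm over corners). Origin on its axis at mid length, 9.5 mm up; x along it from head (8 mm thick) to nut (10 mm, outer face 4 mm short of the end). The bare 12 mm round shank between is 108 mm long, its middle 3 mm from the origin towards -x. About 0.15 kg.
- tray_55: Yellow open plastic tray fixed to the bench, for the 55 mm bolt: inside 75 mm long (its x), 80 mm wide (y); walls 4 mm thick, top 20 mm above the bench; floor 4 mm thick. Origin: centre of its underside, on the bench; z up. A bolt lying in it has its axis 13.5 mm above the bench. Open the fingers only part way inside: at full width they may hit the side walls.
- tray_80: Green open plastic tray fixed to the bench, for the 80 mm bolt: inside 100 mm long (its x), 80 mm wide (y); walls 4 mm thick, top 20 mm above the bench; floor 4 mm thick. Origin: centre of its underside, on the bench; z up. A bolt lying in it has its axis 13.5 mm above the bench. Open the fingers only part way inside: at full width they may hit the side walls.
- tray_105: Blue open plastic tray fixed to the bench, for the 105 mm bolt: inside 125 mm long (its x), 80 mm wide (y); walls 4 mm thick, top 20 mm above the bench; floor 4 mm thick. Origin: centre of its underside, on the bench; z up. A bolt lying in it has its axis 13.5 mm above the bench. Open the fingers only part way inside: at full width they may hit the side walls.
- tray_130: Grey open plastic tray fixed to the bench, for the 130 mm bolt: inside 150 mm long (its x), 80 mm wide (y); walls 4 mm thick, top 20 mm above the bench; floor 4 mm thick. Origin: centre of its underside, on the bench; z up. A bolt lying in it has its axis 13.5 mm above the bench. Open the fingers only part way inside: at full width they may hit the side walls.
- spanner: Bystander: a loose steel spanner, 180 mm long, lying flat on the bench at the left edge of the work. Origin at the middle of its underside; x along it.
- jar: Bystander: a loose closed jar, 70 mm in diameter and 80 mm high, with a red cap, standing on the bench at the right edge of the work. Origin at the centre of its underside.
Mind the look-alikes: they are no part of the job. Leave any blue or brown look-alike of the bolt_130 alone.

How it is judged:
By the outcome, as a careful person would: the job done as asked, in the order asked, and still so for the second after the job is handed in, with the robot touching nothing.
It also fails if it takes over 93 s, if anything falls off the work surface, if the arm or the gripper's body presses on something with over 40 N, if the wrist force passes 120 N, or if a joint passes its speed limit or range.

## Working session

There is one attempt and no reset: what is moved stays moved. The work goes in short steps, Python scripts to look and compute and a tool call to move; the robot and the scene stay as the last step left them, time stands still between calls to the robot, and variables do not carry over. Pictures are saved under pics/ and viewed, and the job is handed in when it is done.

Besides the shell and the picture viewer there is one more tool, called after "Request:" as name([rows], argument=value, ...), one row to a line, values as JSON. jog_arm: Moves the arm, as the interface text tells. Its arguments: {"type":"object","properties":{"steps":{"type":"array","items":{"type":"object","properties":{"tx":{"type":"number"},"ty":{"type":"number"},"tz":{"type":"number"},"ax":{"type":"number"},"ay":{"type":"number"},"az":{"type":"number"},"grip":{"type":"number"}}}},"newtons":{"type":"number"}},"required":["steps"]}

```bash
ls; mkdir -p pics
cat > h.py <<'E'
import numpy as np, cv2, pickle
def snap(n,tag):
    from cell import imaging
    d=imaging.camera(n); pickle.dump(d,open(f'pics/{tag}.pkl','wb'))
    cv2.imwrite(f'pics/{tag}.png',cv2.cvtColor(d['color'],cv2.COLOR_RGB2BGR)); return d
def load(tag): return pickle.load(open(f'pics/{tag}.pkl','rb'))
def cam(d):
    f=d['color'].shape[0]/2/np.tan(np.radians(d['fovy'])/2)
    return np.array([[f,0,d['cx']],[0,f,d['cy']],[0,0,1.]]),np.array([d['k1'],0,0,0,0.]),np.array(d['view'])
def rays(d,px):
    K,D,V=cam(d); u=cv2.undistortPoints(np.array(px,float).reshape(-1,1,2),K,D).reshape(-1,2)
    R=V[:3,:3]; c=-R.T@V[:3,3]
    return c,np.c_[u,np.ones(len(u))]@R
def onplane(d,px,z):
    c,r=rays(d,px); return c+r*((z-c[2])/r[:,2])[:,None]
def proj(d,P):
    K,D,V=cam(d); return cv2.projectPoints(np.array(P,float).reshape(-1,1,3),cv2.Rodrigues(V[:3,:3])[0],V[:3,3],K,D)[0].reshape(-1,2)
def tri(d1,p1,d2,p2):
    c1,r1=rays(d1,[p1]);c2,r2=rays(d2,[p2]); A=np.c_[r1[0],-r2[0]]
    s=np.linalg.lstsq(A,c2-c1,rcond=None)[0]; a=c1+s[0]*r1[0]; b=c2+s[1]*r2[0]
    return (a+b)/2,np.linalg.norm(a-b)
E
python3 - <<'E'
from h import *
from cell import status
for n in('side','top','wrist'):
    d=snap(n,n+'0'); c,_=rays(d,[[280,210]]); print(n,d['fovy'],d['k1'],c, d['view'][2])
print(status.observe())
E
```

```text
pics
side 55.959650690043176 -0.014786090399376646 [ 418.6257385  -721.3973473   886.74041325] [ 1.71037421e-01  6.36315883e-01 -7.52228886e-01  1.05446768e+03]
top 54.814546109259844 -0.09281942146143765 [ 461.83465309   -2.99693328 1038.86109963] [ 1.40798129e-01 -2.88500829e-03 -9.90034122e-01  9.63473836e+02]
wrist 68.08853791820191 -0.026484797384214043 [113.04698066 519.10472061 373.36126844] [ 2.85791783e-01 -1.09269354e-01 -9.52041630e-01  3.79869810e+02]
{'t': 0.15, 'joint_positions': array([ 9.84612201e-01,  3.13310755e-01,  1.49819298e+00, -4.75912055e-07,
        1.33099261e+00, -2.23411788e-01]), 'joint_vel': array([ 2.58173913e-05, -1.32574309e-03,  6.18443171e-04, -2.00792115e-04,
       -1.05368593e-03,  1.87066035e-03]), 'joint_efforts': array([ 1.28183092e-03, -4.12374365e+01, -2.59798121e+01, -1.31989204e-04,
        3.27168273e-03, -1.14975404e-05]), 'ee_pos': array([186.22808048, 490.68215707, 230.8982201 ]), 'orientation': array([-0.58187496,  0.58211264,  0.40130411, -0.40189728]), 'wrist_force': array([0.03431449, 0.27538687, 0.50773212]), 'wrist_torque': array([0.00481203, 0.01465269, 0.05505154]), 'opening': 0.9967900997980758}
```

View pics/top0.png

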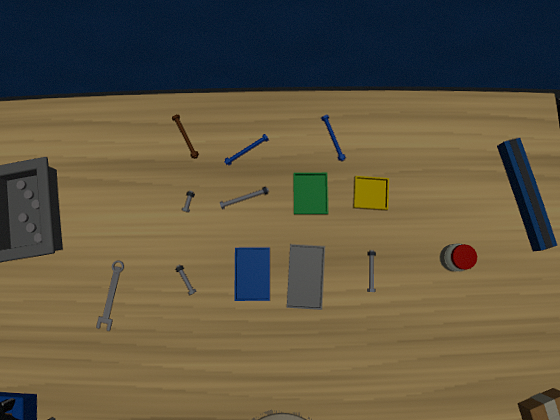

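View pics/side0.png

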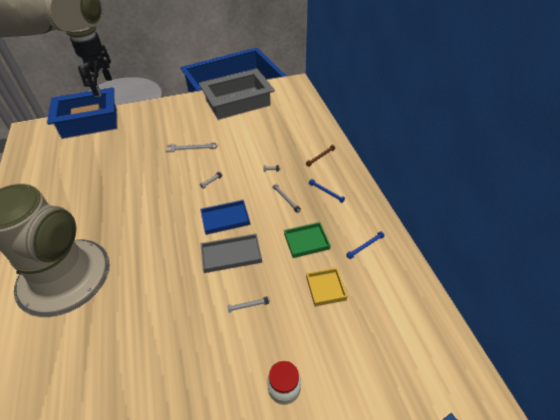

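View pics/wrist0.png

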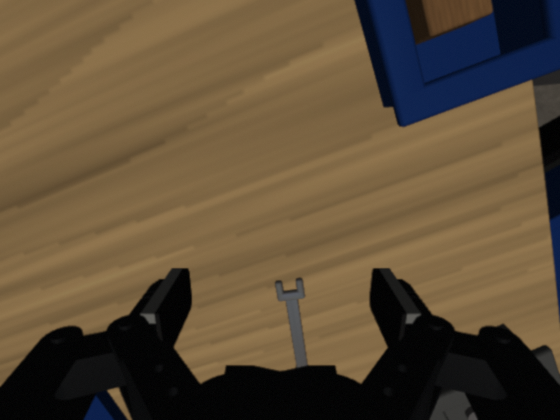

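Run:
```python
from h import *
im=cv2.imread('pics/top0.png'); cv2.imwrite('pics/top0z.png',cv2.resize(im[160:300,160:400],(800,467),interpolation=cv2.INTER_CUBIC))
im=cv2.imread('pics/side0.png'); cv2.imwrite('pics/side0z.png',cv2.resize(im[130:320,160:400],(758,600),interpolation=cv2.INTER_CUBIC))
for t in('top0','side0'):
    d=load(t); hsv=cv2.cvtColor(d['color'],cv2.COLOR_RGB2HSV)
    m=((hsv[...,1]<90)).astype(np.uint8)
    for nm,mm in (('grey',m),('yel',((hsv[...,0]>20)&(hsv[...,0]<35)&(hsv[...,1]>180)).astype(np.uint8)),('grn',((hsv[...,0]>45)&(hsv[...,0]<85)&(hsv[...,1]>120)).astype(np.uint8)),('blu',((hsv[...,0]>100)&(hsv[...,0]<130)&(hsv[...,1]>120)).astype(np.uint8))):
        n,l,s,c=cv2.connectedComponentsWithStats(mm)
        for i in range(1,n):
            if 30<s[i,4]<6000:
                cn=np.argwhere(l==i)[:,::-1].astype(np.float32); r=cv2.minAreaRect(cn)
                print(t,nm,s[i],np.round(c[i],1),np.round(r[1],1),round(r[2],1),onplane(d,[c[i]],10)[0].round())
```

```text
top0 grey [   0   86  560   19 1826] [284.   90.7] [559.   16.6] 0.4 [942. -21.  10.]
top0 grey [507 139  45 110 746] [531.  193.2] [115.2   8.3] 70.1 [ 652. -681.   10.]
top0 grey [   0  157   63  105 5613] [ 28.4 209.7] [100.7  62.9] 85.5 [627. 667.  10.]
top0 grey [220 187  49  22 243] [243.  197.4] [ 7.6 50.9] 71.6 [650.  90.  10.]
top0 grey [182 190  12  22 115] [187.7 201.4] [ 7.5 21.3] 14.9 [642. 233.  10.]
top0 grey [440 243  24  29 325] [448.6 257.8] [28.2 22.2] 85.6 [ 486. -437.   10.]
top0 grey [ 286  244   39   66 2283] [305.6 276.5] [35.8 64.1] 3.1 [446. -67.  10.]
top0 grey [235 247  35   1  35] [252. 247.] [34.  0.] 180.0 [522.  67.  10.]
top0 grey [367 250   9  42 226] [371.1 271.4] [41.  8.] 90.0 [ 456. -234.   10.]
top0 grey [234 253   1  48  48] [234.  276.5] [47.  0.] -90.0 [449. 113.  10.]
top0 grey [ 96 260  28  71 550] [110.1 296.3] [14.5 70.7] 12.0 [401. 430.  10.]
top0 grey [176 264  20  31 170] [185.3 279.5] [32.2  8. ] 63.4 [442. 236.  10.]
top0 grey [530 393  30  27 356] [547.9 405.6] [35.6 16.9] 49.4 [  97. -688.   10.]
top0 grey [  0 398  15  22 116] [  
[... 1652 characters left out ...]
 33.6] 86.3 [ 483. -462.   10.]
side0 yel [308 269  38  36 652] [326.1 286.3] [32.7 31.3] 76.0 [ 660. -242.   10.]
side0 grn [ 285  223   45   34 1007] [306.5 239.4] [27.1 40.3] 76.8 [660. -85.  10.]
side0 blu [ 181   48  105   43 1935] [229.5  66.9] [ 32.2 101.3] 80.3 [642. 932.  10.]
side0 blu [  48   88   68   49 2328] [ 82.7 112.7] [41.1 69.5] 80.5 [ 25. 763.  10.]
side0 blu [310 180  34  22  97] [325.9 190.1] [37.6  4.5] 30.4 [780.  82.  10.]
side0 blu [ 202  201   47   33 1081] [224.6 216.6] [24.6 44.7] 77.5 [456.  67.  10.]
side0 blu [347 232  37  26 143] [364.9 244.8] [ 5.3 41.6] 56.7 [ 808. -150.   10.]
side0 blu [444 414  12   6  42] [449.8 417.3] [11.  5.] -0.0 [ 793. -603.   10.]
```

View pics/top0z.png

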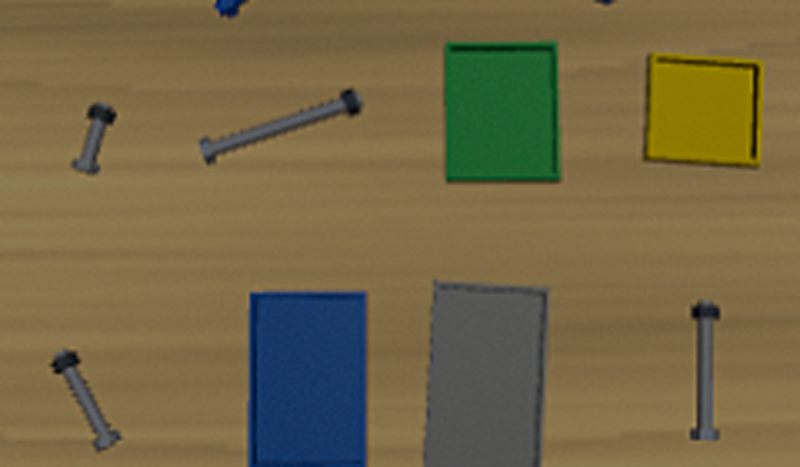

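View pics/side0z.png

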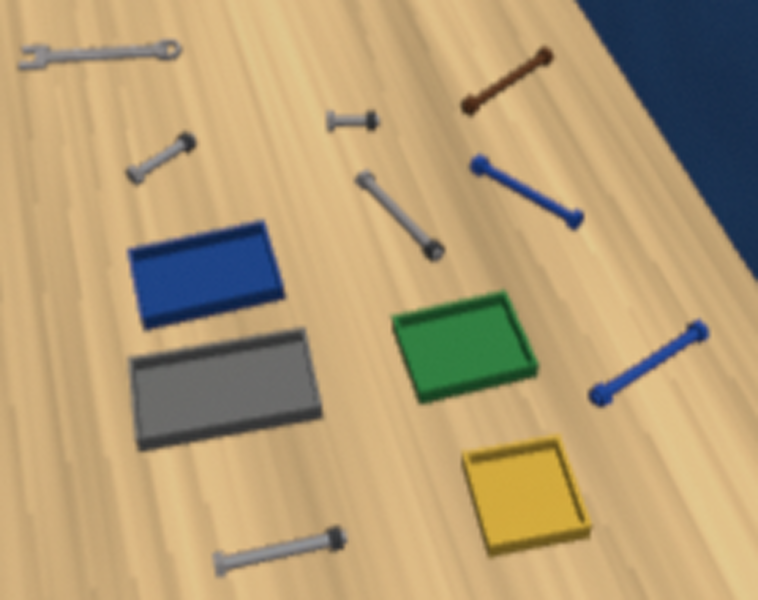

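```bash
cat > meas.py <<'E'
from h import *
def blob(d,seed,kind):
    hsv=cv2.cvtColor(d['color'],cv2.COLOR_RGB2HSV).astype(int); h,s,v=hsv[...,0],hsv[...,1],hsv[...,2]
    m={'grey':(s<90)|(v<45),'yel':(h>20)&(h<35)&(s>180),'grn':(h>45)&(h<85)&(s>120),'blu':(h>100)&(h<130)&(s>120)|((s<90)&0),'greyt':s<75}[kind].astype(np.uint8)
    n,l,st,c=cv2.connectedComponentsWithStats(m); ids=l[seed[1]-4:seed[1]+5,seed[0]-4:seed[0]+5]; ids=ids[ids>0]
    i=np.bincount(ids.ravel()).argmax(); return np.argwhere(l==i)[:,::-1].astype(float)
def ends(d,px,z):
    P=onplane(d,px,z)[:,:2]; c=P.mean(0); w=np.linalg.svd(P-c,full_matrices=False)[2][0]
    t=(P-c)@w; o=(P-c)@np.array([-w[1],w[0]]); o=(o.max()+o.min())/2*np.array([-w[1],w[0]]); return c+o+w*t.min(),c+o+w*t.max()
E
python3 - <<'E'
from meas import *
T,S=load('top0'),load('side0')
for n,a,b in(('55',(188,201),(271,167)),('80',(185,279),(210,180)),('105',(371,271),(248,304)),('130',(243,197),(286,198))):
    eT=ends(T,blob(T,a,'grey'),9.5); eS=ends(S,blob(S,b,'grey'),9.5)
    if np.dot(eT[1]-eT[0],eS[1]-eS[0])<0: eS=eS[::-1]
    for e in(eT,eS): v=e[1]-e[0]; print(n,'mid',((e[0]+e[1])/2).round(1),'len',np.linalg.norm(v).round(1),'ang',np.degrees(np.arctan2(v[1],v[0])).round(1))
    for k in(0,1):
        p,g=tri(T,proj(T,[*eT[k],9.5])[0],S,proj(S,[*eS[k],9.5])[0]); print('  end',p.round(1),'gap',g.round(1))
for n,k,a,b in(('55','yel',(371,192),(326,286)),('80','grn',(310,193),(306,239)),('105','blu',(252,274),(225,217)),('130','greyt',(305,276),(230,252))):
    for d,s in((T,a),(S,b)):
        P=onplane(d,blob(d,s,k),10)[:,:2].astype(np.float32); r=cv2.minAreaRect(P); print('tray',n,np.round(r[0],1),np.round(r[1],1),round(r[2],1))
    p,g=tri(T,blob(T,a,k).mean(0),S,blob(S,b,k).mean(0)); print('  tri',p.round(1),g.round(1))
E
```

```text
55 mid [644.  232.2] len 55.6 ang 164.3
55 mid [645.3 234.9] len 56.9 ang 163.0
  end [671.1 224.1  11.7] gap 1.5
  end [616.9 238.7  13.6] gap 0.5
80 mid [443.7 237.1] len 81.9 ang -151.1
80 mid [443.1 240. ] len 89.0 ang -149.1
  end [480.1 255.1  16.4] gap 1.4
  end [406.4 217.5   9. ] gap 2.9
105 mid [ 458.1 -234.3] len 103.7 ang 177.1
105 mid [ 458.3 -233.1] len 106.6 ang 177.1
  end [ 510.6 -236.6   11.1] gap 1.6
  end [ 405.8 -231.3   11. ] gap 1.2
130 mid [650.9  87.1] len 131.4 ang 108.1
130 mid [651.4  90.1] len 142.6 ang 107.7
  end [672.9  24.6   6.6] gap 2.0
  end [628.1 148.1  19.4] gap 1.6
tray 55 [ 659.4 -242.5] [90.8 85.5] 85.1
tray 55 [ 659.6 -241.1] [90.5 80.1] 85.1
  tri [ 659.2 -242.1   10. ] 0.7
tray 80 [661.3 -84. ] [ 88.3 108.1] 89.2
tray 80 [660.9 -83.1] [ 93.5 106.9] 89.3
  tri [659.7 -84.4   9.8] 0.9
tray 105 [454.7  67.8] [ 86.4 130.2] 89.3
tray 105 [456.8  68.5] [ 97.4 129.6] 89.4
  tri [455.2  67.6   9.3] 1.8
tray 130 [446.4 -67.5] [ 89.5 159.5] 85.7
tray 130 [447.3 -65.1] [101.6 160. ] 85.7
  tri [446.1 -67.2  10.5] 0.4
```

```bash
cat > go.py <<'E'
import sys,numpy as np
from scipy.spatial.transform import Rotation as R
from cell import status
def state():
    s=status.observe(); w,x,y,z=s['orientation']; M=R.from_quat([x,y,z,w]).as_matrix()
    return s,M
def go(x,y,jaw):
    s,M=state(); phi=np.degrees(np.arctan2(M[1,0],M[0,0])); p=s['ee_pos']
    da=(jaw-phi+90)%180-90; q=s['joint_positions']
    print('t',s['t'],'pos',p.round(1),'phi',phi.round(1),'down',M[:,1].round(3),'q1,q6',q[[0,5]].round(2),'open',round(s['opening'],3),'F',s['wrist_force'].round(1))
    print('shift m',((np.array([x,y])-p[:2])/1000).round(4),'daz rad',round(np.radians(da),3),'q6 end ~',(q[5]+np.arctan2(y,x)-q[0]-np.radians(da)).round(2))
if __name__=='__main__': go(*map(float,sys.argv[1:]))
E
python3 go.py 642 234 73.7
```

```text
t 0.15 pos [186.2 490.7 230.9] phi 69.2 down [-0.    -0.001 -1.   ] q1,q6 [ 0.98 -0.22] open 0.997 F [0.  0.3 0.5]
shift m [ 0.4558 -0.2567] daz rad 0.078 q6 end ~ -0.94
```

Request:
jog_arm([
  {"tx":0.04,"ty":-0.022},
  {"tx":0.04,"ty":-0.022,"az":0.078},
  {"tx":0.04,"ty":-0.022},
  {"tx":0.04,"ty":-0.022},
  {"tx":0.04,"ty":-0.022},
  {"tx":0.04,"ty":-0.022},
  {"tx":0.04,"ty":-0.022},
  {"tx":0.04,"ty":-0.022},
  {"tx":0.04,"ty":-0.022},
  {"tx":0.04,"ty":-0.022},
])

```text
schema error: expected keys tx, ty, tz, ax, ay, az, grip
```

Request:
jog_arm([
  {"tx":0.04,"ty":-0.022,"tz":-0.02},
  {"tx":0.016,"ty":-0.015,"tz":-0.04},
  {"tz":-0.04},
  {},
  {},
  {},
])

```text
schema error: expected keys tx, ty, tz, ax, ay, az, grip
```

```bash
python3 go.py 642 234 73.7; python3 -c "
from h import *
d=snap('wrist','w1'); print(rays(d,[[280,210]])[0])"
```

```text
t 0.15 pos [186.2 490.7 230.9] phi 69.2 down [-0.    -0.001 -1.   ] q1,q6 [ 0.98 -0.22] open 0.997 F [0.  0.3 0.5]
shift m [ 0.4558 -0.2567] daz rad 0.078 q6 end ~ -0.94
[113.05529357 519.11724842 373.43836684]
```

View pics/w1.png

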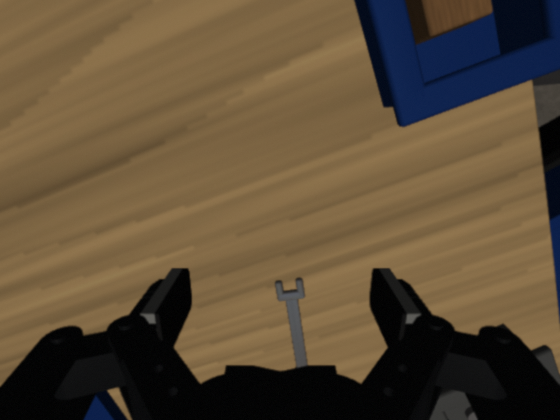

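All keys are needed in each row; the image is unchanged.

Request:
jog_arm([
  {"tx":0.04,"ty":-0.022,"tz":0,"ax":0,"ay":0,"az":0,"grip":0},
  {"tx":0.04,"ty":-0.022,"tz":0,"ax":0,"ay":0,"az":0.078,"grip":0},
  {"tx":0.04,"ty":-0.022,"tz":0,"ax":0,"ay":0,"az":0,"grip":0},
  {"tx":0.04,"ty":-0.022,"tz":0,"ax":0,"ay":0,"az":0,"grip":0},
  {"tx":0.04,"ty":-0.022,"tz":0,"ax":0,"ay":0,"az":0,"grip":0},
  {"tx":0.04,"ty":-0.022,"tz":0,"ax":0,"ay":0,"az":0,"grip":0},
  {"tx":0.04,"ty":-0.022,"tz":0,"ax":0,"ay":0,"az":0,"grip":0},
  {"tx":0.04,"ty":-0.022,"tz":0,"ax":0,"ay":0,"az":0,"grip":0},
  {"tx":0.04,"ty":-0.022,"tz":0,"ax":0,"ay":0,"az":0,"grip":0},
  {"tx":0.04,"ty":-0.022,"tz":0,"ax":0,"ay":0,"az":0,"grip":0},
])

```text
t: 1.2
ee_pos: [587.7, 269.6, 231.1]
orientation: [0.566, -0.566, -0.424, 0.424]
wrist_force: [-0.3, 1.5, 0.4]
opening: 1.001
```

Request:
jog_arm([
  {"tx":0.04,"ty":-0.022,"tz":-0.02,"ax":0,"ay":0,"az":0,"grip":0},
  {"tx":0.016,"ty":-0.015,"tz":-0.04,"ax":0,"ay":0,"az":0,"grip":0},
  {"tx":0,"ty":0,"tz":-0.04,"ax":0,"ay":0,"az":0,"grip":0},
  {"tx":0,"ty":0,"tz":0,"ax":0,"ay":0,"az":0,"grip":0},
  {"tx":0,"ty":0,"tz":0,"ax":0,"ay":0,"az":0,"grip":0},
])

```text
t: 1.7
ee_pos: [642.4, 234.2, 132.3]
orientation: [-0.566, 0.566, 0.424, -0.424]
wrist_force: [-0.2, 0.1, 1.5]
opening: 1.003
```

```bash
python3 go.py 642 234 73.7; python3 -c "
from h import *
d=snap('wrist','w2'); print(rays(d,[[280,210]])[0])"
```

```text
t 1.7 pos [642.4 234.2 132.3] phi 73.7 down [ 0.  0. -1.] q1,q6 [ 0.18 -1.11] open 1.003 F [-0.2  0.1  1.5]
shift m [-0.0004 -0.0002] daz rad -0.0 q6 end ~ -0.94
[567.15066963 256.68525976 274.83872932]
```

View pics/w2.png

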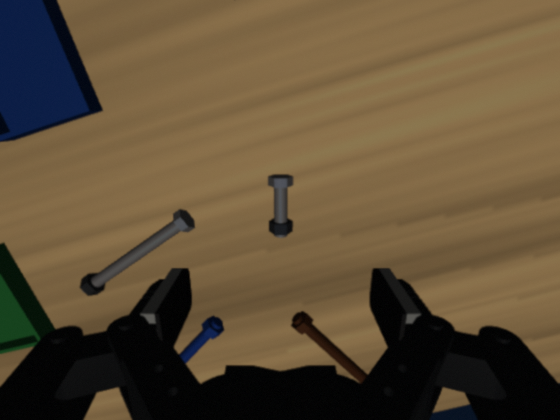

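```bash
cat > wb.py <<'E'
import sys
from meas import *
tag,u,v=sys.argv[1],int(sys.argv[2]),int(sys.argv[3])
d=load(tag); hsv=cv2.cvtColor(d['color'],cv2.COLOR_RGB2HSV).astype(int)
b=blob(d,(u,v),'grey'); print('px box',b.min(0),b.max(0))
z=float(sys.argv[4]) if len(sys.argv)>4 else 9.5
e=ends(d,b,z); w=e[1]-e[0]; L=np.linalg.norm(w); w/=L
# nut end = darker
hv=[hsv[...,2][tuple(np.round(proj(d,[*(p),z])[0]).astype(int)[::-1])] for p in (e[0]+w*8,e[1]-w*8)]
if hv[0]<hv[1]: e=e[::-1]; w=-w   # e0 head, e1 nut
m=(e[0]+e[1])/2; print('head',e[0].round(1),'nut',e[1].round(1),'len',L.round(1),'mid',m.round(1),'shank',(m-3*w).round(1),'axis deg',np.degrees(np.arctan2(w[1],w[0])).round(1),'V',hv)
E
python3 wb.py w2 281 205; python3 wb.py w2 140 250
python3 - <<'E'
from meas import *
T=load('top0');W=load('w2')
eT=ends(T,blob(T,(188,201),'grey'),9.5);eW=ends(W,blob(W,(281,205),'grey'),9.5)
for a in eT:
    b=min(eW,key=lambda q:np.linalg.norm(q-a)); print(tri(T,proj(T,[*a,9.5])[0],W,proj(W,[*b,9.5])[0]))
E
```

```text
px box [268. 175.] [292. 237.]
head [617.8 241.7] nut [673.6 226. ] len 58.0 mid [645.7 233.8] shank [642.8 234.6] axis deg -15.7 V [np.int64(90), np.int64(31)]
px box [ 81. 210.] [193. 294.]
head [631.1 153. ] nut [674.2  21.5] len 138.4 mid [652.7  87.3] shank [651.7  90.1] axis deg -71.9 V [np.int64(72), np.int64(25)]
(array([671.94565506, 225.34613186,  10.16092606]), np.float64(3.0449715546636464))
(array([618.6263278 , 241.27704928,   3.07869728]), np.float64(0.8422090924269992))
```

Request:
jog_arm([
  {"tx":0,"ty":0,"tz":-0.04,"ax":0,"ay":0,"az":0,"grip":0.3},
  {"tx":0,"ty":0,"tz":-0.04,"ax":0,"ay":0,"az":0,"grip":0.3},
  {"tx":0,"ty":0,"tz":-0.03,"ax":0,"ay":0,"az":0,"grip":0.3},
  {"tx":0,"ty":0,"tz":-0.018,"ax":0,"ay":0,"az":0,"grip":0.3},
  {"tx":0,"ty":0,"tz":0,"ax":0,"ay":0,"az":0,"grip":1},
  {"tx":0,"ty":0,"tz":0,"ax":0,"ay":0,"az":0,"grip":1},
  {"tx":0,"ty":0,"tz":0,"ax":0,"ay":0,"az":0,"grip":1},
  {"tx":0,"ty":0,"tz":0,"ax":0,"ay":0,"az":0,"grip":1},
  {"tx":0,"ty":0,"tz":0,"ax":0,"ay":0,"az":0,"grip":1},
  {"tx":0,"ty":0,"tz":0,"ax":0,"ay":0,"az":0,"grip":1},
], newtons=50)

```text
t: 2.75
ee_pos: [643.6, 234.3, 6.1]
orientation: [-0.565, 0.566, 0.425, -0.423]
wrist_force: [-1.1, -0.0, 6.5]
opening: 0.108
```

Request:
jog_arm([
  {"tx":0,"ty":0,"tz":0,"ax":0,"ay":0,"az":0,"grip":1},
  {"tx":0,"ty":0,"tz":0.02,"ax":0,"ay":0,"az":0,"grip":1},
  {"tx":0,"ty":0,"tz":0.04,"ax":0,"ay":0,"az":0,"grip":1},
  {"tx":0,"ty":0,"tz":0.03,"ax":0,"ay":0,"az":0,"grip":1},
  {"tx":0,"ty":0,"tz":0,"ax":0,"ay":0,"az":0,"grip":1},
])

```text
t: 3.25
ee_pos: [644.7, 234.4, 99.8]
orientation: [-0.564, 0.567, 0.427, -0.421]
wrist_force: [0.3, 0.2, 0.1]
opening: 0.113
```

```bash
python3 go.py 659.5 -242 85.1; python3 -c "
from h import *
d=snap('wrist','w3')"
```

```text
t 3.25 pos [644.7 234.4  99.8] phi 73.7 down [ 0.01   0.002 -1.   ] q1,q6 [ 0.18 -1.11] open 0.113 F [0.3 0.2 0.1]
shift m [ 0.0148 -0.4764] daz rad 0.199 q6 end ~ -1.84
```

View pics/w3.png

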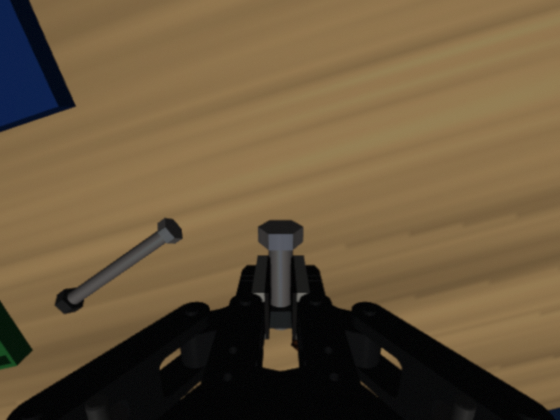

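Request:
jog_arm([
  {"tx":0.001,"ty":-0.02,"tz":0,"ax":0,"ay":0,"az":0,"grip":1},
  {"tx":0.001,"ty":-0.045,"tz":0,"ax":0,"ay":0,"az":0.04,"grip":1},
  {"tx":0.001,"ty":-0.045,"tz":0,"ax":0,"ay":0,"az":0.04,"grip":1},
  {"tx":0.001,"ty":-0.045,"tz":0,"ax":0,"ay":0,"az":0.04,"grip":1},
  {"tx":0.001,"ty":-0.045,"tz":0,"ax":0,"ay":0,"az":0.04,"grip":1},
  {"tx":0.001,"ty":-0.045,"tz":0,"ax":0,"ay":0,"az":0.04,"grip":1},
  {"tx":0.001,"ty":-0.045,"tz":0,"ax":0,"ay":0,"az":0,"grip":1},
  {"tx":0.001,"ty":-0.045,"tz":0,"ax":0,"ay":0,"az":0,"grip":1},
  {"tx":0.001,"ty":-0.045,"tz":0,"ax":0,"ay":0,"az":0,"grip":1},
  {"tx":0.001,"ty":-0.045,"tz":0,"ax":0,"ay":0,"az":0,"grip":1},
])

```text
t: 4.3
ee_pos: [651.1, -193.8, 92.1]
orientation: [0.522, -0.52, -0.478, 0.479]
wrist_force: [0.8, 0.4, -1.7]
opening: 0.114
```

Request:
jog_arm([
  {"tx":0.001,"ty":-0.03,"tz":0,"ax":0,"ay":0,"az":0,"grip":1},
  {"tx":0,"ty":-0.02,"tz":0,"ax":0,"ay":0,"az":0,"grip":1},
  {"tx":0,"ty":0,"tz":0,"ax":0,"ay":0,"az":0,"grip":1},
  {"tx":0,"ty":0,"tz":0,"ax":0,"ay":0,"az":0,"grip":1},
])

```text
t: 4.7
ee_pos: [652.9, -240.6, 92.6]
orientation: [0.521, -0.52, -0.478, 0.478]
wrist_force: [1.0, 0.6, -0.8]
opening: 0.11
```

```bash
python3 go.py 656.5 -242 85.1; python3 -c "
from h import *
d=snap('wrist','w4'); snap('side','s4')"
```

```text
t 4.7 pos [ 652.9 -240.6   92.6] phi 85.1 down [-0.001  0.001 -1.   ] q1,q6 [-0.52 -2.01] open 0.11 F [ 1.   0.6 -0.8]
shift m [ 0.0036 -0.0014] daz rad -0.001 q6 end ~ -1.84
```

View pics/w4.png

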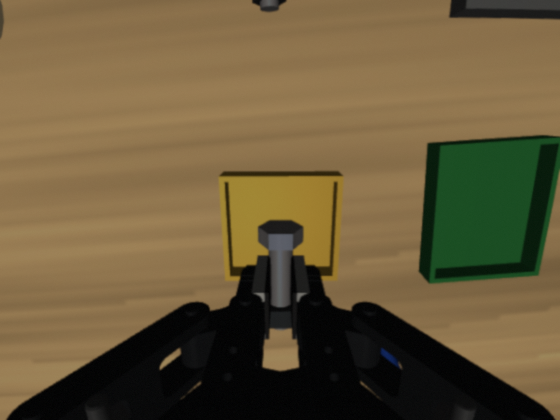

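Request:
jog_arm([
  {"tx":0.0035,"ty":-0.0015,"tz":-0.03,"ax":0,"ay":0,"az":0,"grip":1},
  {"tx":0,"ty":0,"tz":-0.03,"ax":0,"ay":0,"az":0,"grip":1},
  {"tx":0,"ty":0,"tz":-0.015,"ax":0,"ay":0,"az":0,"grip":1},
  {"tx":0,"ty":0,"tz":-0.008,"ax":0,"ay":0,"az":0,"grip":1},
  {"tx":0,"ty":0,"tz":0,"ax":0,"ay":0,"az":0,"grip":1},
  {"tx":0,"ty":0,"tz":0,"ax":0,"ay":0,"az":0,"grip":1},
])

```text
t: 5.4
ee_pos: [657.5, -242.5, 11.4]
orientation: [-0.52, 0.521, 0.479, -0.478]
wrist_force: [0.1, 0.8, -1.1]
opening: 0.112
```

Request:
jog_arm([
  {"tx":0,"ty":0,"tz":-0.002,"ax":0,"ay":0,"az":0,"grip":1},
  {"tx":0,"ty":0,"tz":0,"ax":0,"ay":0,"az":0,"grip":1},
  {"tx":0,"ty":0,"tz":0,"ax":0,"ay":0,"az":0,"grip":1},
])

```text
t: 5.7
ee_pos: [657.5, -242.8, 10.1]
orientation: [-0.52, 0.521, 0.479, -0.478]
wrist_force: [-1.8, 1.8, 6.5]
opening: 0.108
```

Request:
jog_arm([
  {"tx":0,"ty":0,"tz":0,"ax":0,"ay":0,"az":0,"grip":0.65},
  {"tx":0,"ty":0,"tz":0,"ax":0,"ay":0,"az":0,"grip":0.65},
  {"tx":0,"ty":0,"tz":0,"ax":0,"ay":0,"az":0,"grip":0.65},
  {"tx":0,"ty":0,"tz":0,"ax":0,"ay":0,"az":0,"grip":0.65},
  {"tx":0,"ty":0,"tz":0.02,"ax":0,"ay":0,"az":0,"grip":0.65},
  {"tx":0,"ty":0,"tz":0.04,"ax":0,"ay":0,"az":0,"grip":0.65},
  {"tx":0,"ty":0,"tz":0.045,"ax":0,"ay":0,"az":0,"grip":0.65},
  {"tx":0,"ty":0,"tz":0,"ax":0,"ay":0,"az":0,"grip":0.65},
])

```text
t: 6.5
ee_pos: [659.3, -244.0, 120.7]
orientation: [-0.517, 0.525, 0.48, -0.477]
wrist_force: [0.5, 0.3, -0.0]
opening: 0.354
```

```bash
python3 go.py 442 237 119.5; python3 -c "
from h import *
d=snap('wrist','w5'); snap('side','s5')"
```

```text
t 6.5 pos [ 659.3 -244.   120.7] phi 85.1 down [ 0.01  -0.006 -1.   ] q1,q6 [-0.52 -2.01] open 0.354 F [ 0.5  0.3 -0. ]
shift m [-0.2173  0.481 ] daz rad 0.6 q6 end ~ -1.59
```

View pics/w5.png

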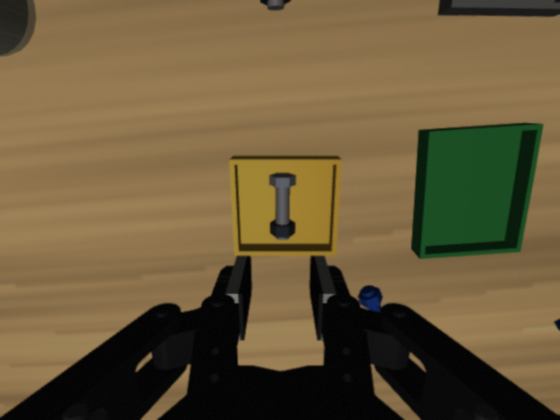

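Request:
jog_arm([
  {"tx":-0.018,"ty":0.04,"tz":0.01,"ax":0,"ay":0,"az":0.05,"grip":0.3},
  {"tx":-0.018,"ty":0.04,"tz":0,"ax":0,"ay":0,"az":0.05,"grip":0.3},
  {"tx":-0.018,"ty":0.04,"tz":0,"ax":0,"ay":0,"az":0.05,"grip":0.3},
  {"tx":-0.018,"ty":0.04,"tz":0,"ax":0,"ay":0,"az":0.05,"grip":0.3},
  {"tx":-0.018,"ty":0.04,"tz":0,"ax":0,"ay":0,"az":0.05,"grip":0.3},
  {"tx":-0.018,"ty":0.04,"tz":0,"ax":0,"ay":0,"az":0.05,"grip":0.3},
  {"tx":-0.018,"ty":0.04,"tz":0,"ax":0,"ay":0,"az":0.05,"grip":0.3},
  {"tx":-0.018,"ty":0.04,"tz":0,"ax":0,"ay":0,"az":0.05,"grip":0.3},
  {"tx":-0.018,"ty":0.04,"tz":0,"ax":0,"ay":0,"az":0.05,"grip":0.3},
  {"tx":-0.018,"ty":0.04,"tz":0,"ax":0,"ay":0,"az":0.05,"grip":0.3},
])

```text
t: 7.6
ee_pos: [475.1, 158.7, 122.0]
orientation: [0.386, -0.385, -0.592, 0.593]
wrist_force: [0.5, 0.2, 0.6]
opening: 0.701
```

Request:
jog_arm([
  {"tx":-0.018,"ty":0.04,"tz":0,"ax":0,"ay":0,"az":0.05,"grip":0.3},
  {"tx":-0.018,"ty":0.04,"tz":0,"ax":0,"ay":0,"az":0.05,"grip":0.3},
  {"tx":0,"ty":0,"tz":0,"ax":0,"ay":0,"az":0,"grip":0.3},
  {"tx":0,"ty":0,"tz":0,"ax":0,"ay":0,"az":0,"grip":0.3},
])

```text
t: 8.0
ee_pos: [440.0, 237.7, 122.2]
orientation: [0.356, -0.355, -0.611, 0.612]
wrist_force: [0.9, 0.4, -0.1]
opening: 0.699
```

```bash
python3 go.py 441 237 119.9; python3 -c "
from h import *
d=snap('wrist','w6')"
```

```text
t 8.0 pos [440.  237.7 122.2] phi 119.6 down [-0.002 -0.001 -1.   ] q1,q6 [ 0.26 -1.83] open 0.699 F [ 0.9  0.4 -0.1]
shift m [ 0.001  -0.0007] daz rad 0.005 q6 end ~ -1.6
```

View pics/w6.png

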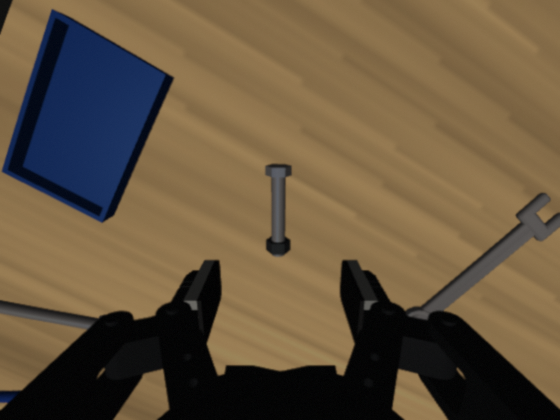

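```bash
python3 wb.py w6 278 208
python3 - <<'E'
from meas import *
T=load('top0');W=load('w6')
eT=ends(T,blob(T,(185,279),'grey'),9.5);eW=ends(W,blob(W,(278,208),'grey'),9.5)
for a in eT:
    b=min(eW,key=lambda q:np.linalg.norm(q-a)); print(tri(T,proj(T,[*a,9.5])[0],W,proj(W,[*b,9.5])[0]))
E
```

```text
px box [265. 164.] [290. 256.]
head [409. 218.] nut [481.4 259.3] len 83.4 mid [445.2 238.6] shank [442.6 237.2] axis deg 29.7 V [np.int64(101), np.int64(32)]
(array([479.57253056, 257.15011931,  13.47098777]), np.float64(2.375139757958673))
(array([408.32878268, 217.35627241,  11.6939798 ]), np.float64(1.1421774417512351))
```

Request:
jog_arm([
  {"tx":0.002,"ty":-0.0005,"tz":-0.04,"ax":0,"ay":0,"az":0,"grip":0.3},
  {"tx":0,"ty":0,"tz":-0.04,"ax":0,"ay":0,"az":0,"grip":0.3},
  {"tx":0,"ty":0,"tz":-0.025,"ax":0,"ay":0,"az":0,"grip":0.3},
  {"tx":0,"ty":0,"tz":-0.012,"ax":0,"ay":0,"az":0,"grip":0.3},
  {"tx":0,"ty":0,"tz":0,"ax":0,"ay":0,"az":0,"grip":0.3},
  {"tx":0,"ty":0,"tz":0,"ax":0,"ay":0,"az":0,"grip":1},
  {"tx":0,"ty":0,"tz":0,"ax":0,"ay":0,"az":0,"grip":1},
  {"tx":0,"ty":0,"tz":0,"ax":0,"ay":0,"az":0,"grip":1},
  {"tx":0,"ty":0,"tz":0,"ax":0,"ay":0,"az":0,"grip":1},
  {"tx":0,"ty":0,"tz":0,"ax":0,"ay":0,"az":0,"grip":1},
])

```text
t: 9.05
ee_pos: [443.4, 237.0, 7.4]
orientation: [-0.356, 0.357, 0.611, -0.611]
wrist_force: [-1.7, -0.6, 7.2]
opening: 0.115
```

Request:
jog_arm([
  {"tx":0,"ty":0,"tz":0,"ax":0,"ay":0,"az":0,"grip":1},
  {"tx":0,"ty":0,"tz":0.02,"ax":0,"ay":0,"az":0,"grip":1},
  {"tx":0,"ty":0,"tz":0.04,"ax":0,"ay":0,"az":0,"grip":1},
  {"tx":0,"ty":0,"tz":0.03,"ax":0,"ay":0,"az":0,"grip":1},
  {"tx":0,"ty":0,"tz":0,"ax":0,"ay":0,"az":0,"grip":1},
])

```text
t: 9.55
ee_pos: [444.7, 237.5, 100.2]
orientation: [-0.354, 0.358, 0.613, -0.609]
wrist_force: [0.8, -0.8, -1.7]
opening: 0.105
```

```bash
python3 go.py 657.5 -84 89.2; python3 -c "
from h import *
d=snap('wrist','w7')"
```

```text
t 9.55 pos [444.7 237.5 100.2] phi 119.5 down [ 0.007  0.002 -1.   ] q1,q6 [ 0.26 -1.83] open 0.105 F [ 0.8 -0.8 -1.7]
shift m [ 0.2128 -0.3215] daz rad -0.53 q6 end ~ -1.68
```

View pics/w7.png

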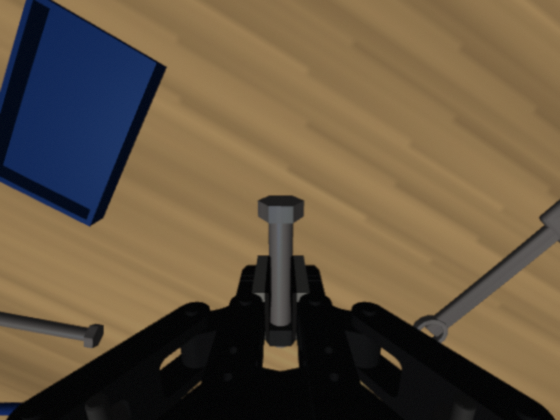

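Request:
jog_arm([
  {"tx":0.012,"ty":-0.018,"tz":0,"ax":0,"ay":0,"az":-0.03,"grip":1},
  {"tx":0.0235,"ty":-0.036,"tz":0,"ax":0,"ay":0,"az":-0.06,"grip":1},
  {"tx":0.0235,"ty":-0.036,"tz":0,"ax":0,"ay":0,"az":-0.06,"grip":1},
  {"tx":0.0235,"ty":-0.036,"tz":0,"ax":0,"ay":0,"az":-0.06,"grip":1},
  {"tx":0.0235,"ty":-0.036,"tz":0,"ax":0,"ay":0,"az":-0.06,"grip":1},
  {"tx":0.0235,"ty":-0.036,"tz":0,"ax":0,"ay":0,"az":-0.06,"grip":1},
  {"tx":0.0235,"ty":-0.036,"tz":0,"ax":0,"ay":0,"az":-0.06,"grip":1},
  {"tx":0.0235,"ty":-0.036,"tz":0,"ax":0,"ay":0,"az":-0.06,"grip":1},
  {"tx":0.0235,"ty":-0.036,"tz":0,"ax":0,"ay":0,"az":-0.06,"grip":1},
  {"tx":0.012,"ty":-0.016,"tz":0,"ax":0,"ay":0,"az":-0.02,"grip":1},
])

```text
t: 10.6
ee_pos: [655.3, -88.3, 94.2]
orientation: [0.505, -0.504, -0.495, 0.496]
wrist_force: [-0.3, 1.2, -1.4]
opening: 0.108
```

Request:
jog_arm([
  {"tx":0,"ty":0,"tz":0,"ax":0,"ay":0,"az":0,"grip":1},
  {"tx":0,"ty":0,"tz":0,"ax":0,"ay":0,"az":0,"grip":1},
])

```text
t: 10.8
ee_pos: [654.0, -84.7, 94.6]
orientation: [0.505, -0.503, -0.496, 0.497]
wrist_force: [-0.6, 0.6, -1.5]
opening: 0.108
```

```bash
python3 go.py 657 -84 89.2; python3 -c "
from h import *
d=snap('wrist','w8')"
```

```text
t 10.8 pos [654.  -84.7  94.6] phi 89.2 down [-0.003  0.001 -1.   ] q1,q6 [-0.31 -1.86] open 0.108 F [-0.6  0.6 -1.5]
shift m [0.003  0.0007] daz rad 0.001 q6 end ~ -1.68
```

View pics/w8.png

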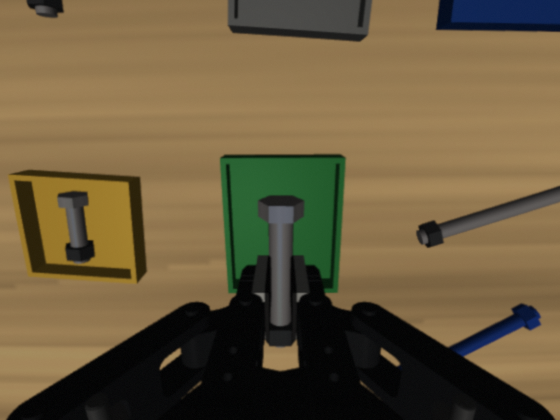

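Aligned; the bolt is held above the green tray. Lower it (grasp TCP was 7.4, so contact is near 11).

Request:
jog_arm([
  {"tx":0.0025,"ty":0.0005,"tz":-0.03,"ax":0,"ay":0,"az":0,"grip":1},
  {"tx":0,"ty":0,"tz":-0.03,"ax":0,"ay":0,"az":0,"grip":1},
  {"tx":0,"ty":0,"tz":-0.016,"ax":0,"ay":0,"az":0,"grip":1},
  {"tx":0,"ty":0,"tz":-0.007,"ax":0,"ay":0,"az":0,"grip":1},
  {"tx":0,"ty":0,"tz":0,"ax":0,"ay":0,"az":0,"grip":1},
  {"tx":0,"ty":0,"tz":0,"ax":0,"ay":0,"az":0,"grip":1},
])

```text
t: 11.45
ee_pos: [658.0, -84.7, 14.7]
orientation: [-0.503, 0.504, 0.497, -0.496]
wrist_force: [0.2, -0.2, -0.8]
opening: 0.111
```

Request:
jog_arm([
  {"tx":0,"ty":0,"tz":-0.003,"ax":0,"ay":0,"az":0,"grip":1},
  {"tx":0,"ty":0,"tz":-0.001,"ax":0,"ay":0,"az":0,"grip":1},
  {"tx":0,"ty":0,"tz":0,"ax":0,"ay":0,"az":0,"grip":1},
])

```text
t: 11.75
ee_pos: [658.2, -84.9, 11.4]
orientation: [-0.503, 0.504, 0.497, -0.496]
wrist_force: [-3.0, 0.1, 7.7]
opening: 0.11
```

Request:
jog_arm([
  {"tx":0,"ty":0,"tz":0,"ax":0,"ay":0,"az":0,"grip":0.65},
  {"tx":0,"ty":0,"tz":0,"ax":0,"ay":0,"az":0,"grip":0.65},
  {"tx":0,"ty":0,"tz":0,"ax":0,"ay":0,"az":0,"grip":0.65},
  {"tx":0,"ty":0,"tz":0,"ax":0,"ay":0,"az":0,"grip":0.65},
  {"tx":0,"ty":0,"tz":0.02,"ax":0,"ay":0,"az":0,"grip":0.65},
  {"tx":0,"ty":0,"tz":0.04,"ax":0,"ay":0,"az":0,"grip":0.65},
  {"tx":0,"ty":0,"tz":0.045,"ax":0,"ay":0,"az":0,"grip":0.65},
  {"tx":0,"ty":0,"tz":0,"ax":0,"ay":0,"az":0,"grip":0.65},
])

```text
t: 12.55
ee_pos: [660.0, -85.4, 121.2]
orientation: [-0.5, 0.507, 0.498, -0.494]
wrist_force: [0.2, 0.4, 0.2]
opening: 0.349
```

```bash
python3 go.py 455.5 -233.5 87.1; python3 -c "
from h import *
d=snap('wrist','w9')"
```

```text
t 12.55 pos [660.  -85.4 121.2] phi 89.2 down [ 0.011 -0.003 -1.   ] q1,q6 [-0.3  -1.86] open 0.349 F [0.2 0.4 0.2]
shift m [-0.2045 -0.1481] daz rad -0.036 q6 end ~ -1.99
```

View pics/w9.png

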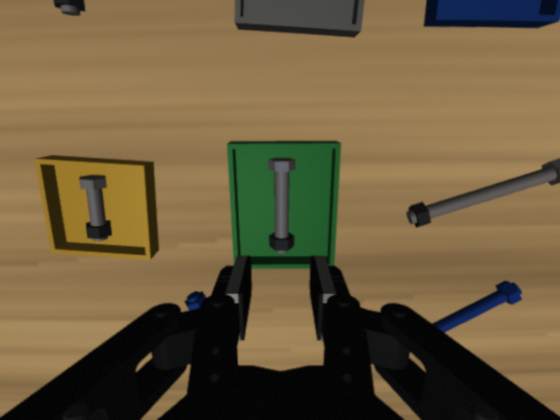

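Request:
jog_arm([
  {"tx":-0.034,"ty":-0.025,"tz":0,"ax":0,"ay":0,"az":-0.036,"grip":0.3},
  {"tx":-0.034,"ty":-0.025,"tz":0,"ax":0,"ay":0,"az":0,"grip":0.3},
  {"tx":-0.034,"ty":-0.025,"tz":0,"ax":0,"ay":0,"az":0,"grip":0.3},
  {"tx":-0.034,"ty":-0.025,"tz":0,"ax":0,"ay":0,"az":0,"grip":0.3},
  {"tx":-0.034,"ty":-0.025,"tz":0,"ax":0,"ay":0,"az":0,"grip":0.3},
  {"tx":-0.032,"ty":-0.024,"tz":0,"ax":0,"ay":0,"az":0,"grip":0.3},
  {"tx":0,"ty":0,"tz":0,"ax":0,"ay":0,"az":0,"grip":0.3},
  {"tx":0,"ty":0,"tz":0,"ax":0,"ay":0,"az":0,"grip":0.3},
  {"tx":0,"ty":0,"tz":0,"ax":0,"ay":0,"az":0,"grip":0.3},
])

```text
t: 13.5
ee_pos: [455.8, -233.1, 113.8]
orientation: [0.513, -0.512, -0.487, 0.487]
wrist_force: [-0.3, -0.7, -0.4]
opening: 0.7
```

```bash
python3 go.py 455.5 -233.5 87.1; python3 -c "
from h import *
d=snap('wrist','w10')"; python3 wb.py w10 280 210;python3 - <<'E'
from meas import *
T=load('top0');W=load('w10')
eT=ends(T,blob(T,(371,271),'grey'),9.5);eW=ends(W,blob(W,(280,210),'grey'),9.5)
for a in eT:
    b=min(eW,key=lambda q:np.linalg.norm(q-a)); print(tri(T,proj(T,[*a,9.5])[0],W,proj(W,[*b,9.5])[0]))
E
```

```text
t 13.5 pos [ 455.8 -233.1  113.8] phi 87.1 down [-0.     0.001 -1.   ] q1,q6 [-0.7  -2.22] open 0.7 F [-0.3 -0.7 -0.4]
shift m [-0.0003 -0.0004] daz rad -0.001 q6 end ~ -1.99
px box [267. 150.] [293. 273.]
head [ 406.7 -230.2] nut [ 515.1 -235.1] len 108.5 mid [ 460.9 -232.7] shank [ 457.9 -232.5] axis deg -2.6 V [np.int64(101), np.int64(35)]
(array([ 509.4805892 , -234.72639084,   19.49127585]), np.float64(0.23436682773881498))
(array([ 406.34135865, -230.37951044,   14.3067906 ]), np.float64(0.5940903904524916))
```

View pics/w10.png

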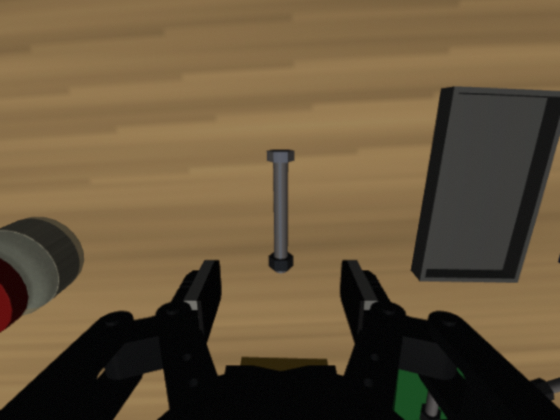

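Request:
jog_arm([
  {"tx":0,"ty":0.0005,"tz":-0.04,"ax":0,"ay":0,"az":0,"grip":0.3},
  {"tx":0,"ty":0,"tz":-0.04,"ax":0,"ay":0,"az":0,"grip":0.3},
  {"tx":0,"ty":0,"tz":-0.018,"ax":0,"ay":0,"az":0,"grip":0.3},
  {"tx":0,"ty":0,"tz":-0.009,"ax":0,"ay":0,"az":0,"grip":0.3},
  {"tx":0,"ty":0,"tz":0,"ax":0,"ay":0,"az":0,"grip":0.3},
  {"tx":0,"ty":0,"tz":0,"ax":0,"ay":0,"az":0,"grip":1},
  {"tx":0,"ty":0,"tz":0,"ax":0,"ay":0,"az":0,"grip":1},
  {"tx":0,"ty":0,"tz":0,"ax":0,"ay":0,"az":0,"grip":1},
  {"tx":0,"ty":0,"tz":0,"ax":0,"ay":0,"az":0,"grip":1},
  {"tx":0,"ty":0,"tz":0,"ax":0,"ay":0,"az":0,"grip":1},
])

```text
t: 14.55
ee_pos: [455.7, -233.5, 8.3]
orientation: [-0.512, 0.513, 0.487, -0.487]
wrist_force: [-1.7, 0.8, 6.3]
opening: 0.108
```

Request:
jog_arm([
  {"tx":0,"ty":0,"tz":0,"ax":0,"ay":0,"az":0,"grip":1},
  {"tx":0,"ty":0,"tz":0.02,"ax":0,"ay":0,"az":0,"grip":1},
  {"tx":0,"ty":0,"tz":0.04,"ax":0,"ay":0,"az":0,"grip":1},
  {"tx":0,"ty":0,"tz":0.03,"ax":0,"ay":0,"az":0,"grip":1},
  {"tx":0,"ty":0,"tz":0,"ax":0,"ay":0,"az":0,"grip":1},
  {"tx":0,"ty":0,"tz":0,"ax":0,"ay":0,"az":0,"grip":1},
])

```text
t: 15.15
ee_pos: [455.3, -233.1, 97.4]
orientation: [-0.512, 0.513, 0.487, -0.487]
wrist_force: [-0.1, -0.4, -1.4]
opening: 0.115
```

```bash
python3 go.py 452.5 68 89.3; python3 -c "
from h import *
d=snap('wrist','w11')"
```

```text
t 15.15 pos [ 455.3 -233.1   97.4] phi 87.1 down [ 0. -0. -1.] q1,q6 [-0.7  -2.22] open 0.115 F [-0.1 -0.4 -1.4]
shift m [-0.0028  0.3011] daz rad 0.039 q6 end ~ -1.41
```

View pics/w11.png

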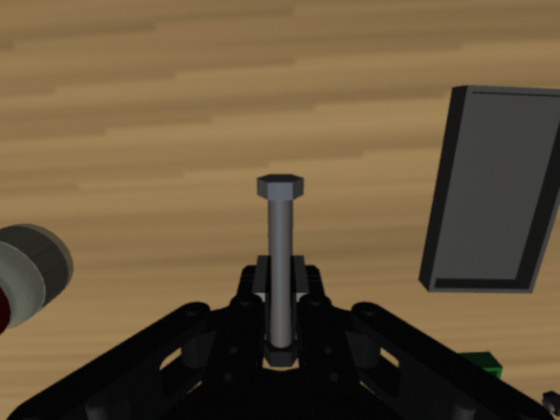

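Request:
jog_arm([
  {"tx":-0.0015,"ty":0.02,"tz":0,"ax":0,"ay":0,"az":0.039,"grip":1},
  {"tx":-0.002,"ty":0.04,"tz":0,"ax":0,"ay":0,"az":0,"grip":1},
  {"tx":0,"ty":0.04,"tz":0,"ax":0,"ay":0,"az":0,"grip":1},
  {"tx":0,"ty":0.04,"tz":0,"ax":0,"ay":0,"az":0,"grip":1},
  {"tx":0,"ty":0.04,"tz":0,"ax":0,"ay":0,"az":0,"grip":1},
  {"tx":0,"ty":0.04,"tz":0,"ax":0,"ay":0,"az":0,"grip":1},
  {"tx":0,"ty":0.04,"tz":0,"ax":0,"ay":0,"az":0,"grip":1},
  {"tx":0,"ty":0.025,"tz":0,"ax":0,"ay":0,"az":0,"grip":1},
  {"tx":0,"ty":0.016,"tz":0,"ax":0,"ay":0,"az":0,"grip":1},
  {"tx":0,"ty":0,"tz":0,"ax":0,"ay":0,"az":0,"grip":1},
])

```text
t: 16.2
ee_pos: [450.9, 69.3, 96.1]
orientation: [0.503, -0.502, -0.497, 0.498]
wrist_force: [-0.1, -0.4, -1.4]
opening: 0.107
```

Request:
jog_arm([
  {"tx":0,"ty":0,"tz":0,"ax":0,"ay":0,"az":0,"grip":1},
  {"tx":0,"ty":0,"tz":0,"ax":0,"ay":0,"az":0,"grip":1},
])

```text
t: 16.4
ee_pos: [451.7, 67.1, 96.8]
orientation: [0.503, -0.503, -0.497, 0.497]
wrist_force: [-0.1, 0.4, -2.1]
opening: 0.112
```

```bash
python3 go.py 451.5 68 89.3; python3 -c "
from h import *
d=snap('wrist','w12')"
```

```text
t 16.4 pos [451.7  67.1  96.8] phi 89.3 down [-0.001 -0.    -1.   ] q1,q6 [-0.11 -1.67] open 0.112 F [-0.1  0.4 -2.1]
shift m [-0.0002  0.0009] daz rad 0.001 q6 end ~ -1.41
```

View pics/w12.png

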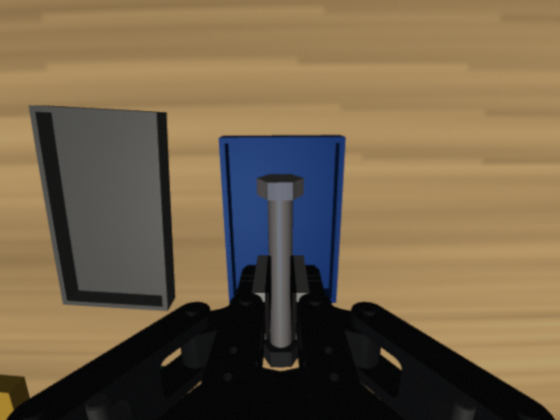

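Aligned over the blue tray. Lower to about z 12.

Request:
jog_arm([
  {"tx":0,"ty":0.001,"tz":-0.03,"ax":0,"ay":0,"az":0,"grip":1},
  {"tx":0,"ty":0,"tz":-0.03,"ax":0,"ay":0,"az":0,"grip":1},
  {"tx":0,"ty":0,"tz":-0.016,"ax":0,"ay":0,"az":0,"grip":1},
  {"tx":0,"ty":0,"tz":-0.006,"ax":0,"ay":0,"az":0,"grip":1},
  {"tx":0,"ty":0,"tz":-0.002,"ax":0,"ay":0,"az":0,"grip":1},
  {"tx":0,"ty":0,"tz":0,"ax":0,"ay":0,"az":0,"grip":1},
])

```text
t: 17.05
ee_pos: [452.3, 68.5, 13.8]
orientation: [-0.503, 0.503, 0.497, -0.497]
wrist_force: [0.5, 0.3, -0.9]
opening: 0.109
```

Request:
jog_arm([
  {"tx":0,"ty":0,"tz":-0.002,"ax":0,"ay":0,"az":0,"grip":1},
  {"tx":0,"ty":0,"tz":0,"ax":0,"ay":0,"az":0,"grip":1},
  {"tx":0,"ty":0,"tz":0,"ax":0,"ay":0,"az":0,"grip":1},
])

```text
t: 17.35
ee_pos: [452.6, 68.7, 12.2]
orientation: [-0.502, 0.504, 0.498, -0.497]
wrist_force: [-1.5, -0.6, 5.9]
opening: 0.114
```

Request:
jog_arm([
  {"tx":0,"ty":0,"tz":0,"ax":0,"ay":0,"az":0,"grip":0.65},
  {"tx":0,"ty":0,"tz":0,"ax":0,"ay":0,"az":0,"grip":0.65},
  {"tx":0,"ty":0,"tz":0,"ax":0,"ay":0,"az":0,"grip":0.65},
  {"tx":0,"ty":0,"tz":0,"ax":0,"ay":0,"az":0,"grip":0.65},
  {"tx":0,"ty":0,"tz":0.02,"ax":0,"ay":0,"az":0,"grip":0.65},
  {"tx":0,"ty":0,"tz":0.04,"ax":0,"ay":0,"az":0,"grip":0.65},
  {"tx":0,"ty":0,"tz":0.045,"ax":0,"ay":0,"az":0,"grip":0.65},
  {"tx":0,"ty":0,"tz":0,"ax":0,"ay":0,"az":0,"grip":0.65},
])

```text
t: 18.15
ee_pos: [454.4, 68.7, 121.1]
orientation: [-0.5, 0.505, 0.499, -0.495]
wrist_force: [0.9, -0.2, -0.4]
opening: 0.35
```

```bash
python3 go.py 650.5 90 18.1; python3 -c "
from h import *
d=snap('wrist','w13')"
```

```text
t 18.15 pos [454.4  68.7 121.1] phi 89.3 down [ 0.009 -0.001 -1.   ] q1,q6 [-0.11 -1.67] open 0.35 F [ 0.9 -0.2 -0.4]
shift m [0.1961 0.0213] daz rad -1.243 q6 end ~ -0.18
```

View pics/w13.png

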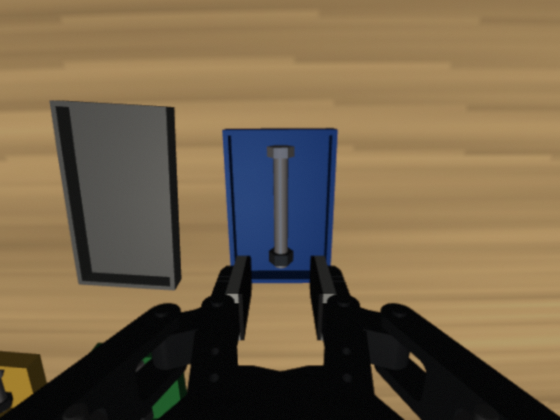

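Request:
jog_arm([
  {"tx":0.02,"ty":0.002,"tz":0,"ax":0,"ay":0,"az":-0.124,"grip":0.3},
  {"tx":0.02,"ty":0.002,"tz":0,"ax":0,"ay":0,"az":-0.124,"grip":0.3},
  {"tx":0.02,"ty":0.002,"tz":0,"ax":0,"ay":0,"az":-0.124,"grip":0.3},
  {"tx":0.02,"ty":0.002,"tz":0,"ax":0,"ay":0,"az":-0.124,"grip":0.3},
  {"tx":0.02,"ty":0.002,"tz":0,"ax":0,"ay":0,"az":-0.124,"grip":0.3},
  {"tx":0.02,"ty":0.002,"tz":0,"ax":0,"ay":0,"az":-0.124,"grip":0.3},
  {"tx":0.02,"ty":0.002,"tz":0,"ax":0,"ay":0,"az":-0.124,"grip":0.3},
  {"tx":0.02,"ty":0.002,"tz":0,"ax":0,"ay":0,"az":-0.124,"grip":0.3},
  {"tx":0.02,"ty":0.002,"tz":0,"ax":0,"ay":0,"az":-0.124,"grip":0.3},
  {"tx":0.018,"ty":0.002,"tz":0,"ax":0,"ay":0,"az":-0.127,"grip":0.3},
])

```text
t: 19.2
ee_pos: [650.1, 88.9, 114.4]
orientation: [0.699, -0.698, -0.109, 0.11]
wrist_force: [-0.3, -0.9, -0.8]
opening: 0.702
```

Request:
jog_arm([
  {"tx":0,"ty":0,"tz":0,"ax":0,"ay":0,"az":0,"grip":0.3},
  {"tx":0,"ty":0,"tz":0,"ax":0,"ay":0,"az":0,"grip":0.3},
])

```text
t: 19.4
ee_pos: [649.0, 88.8, 114.7]
orientation: [0.698, -0.698, -0.111, 0.113]
wrist_force: [-0.4, -0.4, -0.4]
opening: 0.7
```

```bash
python3 go.py 650.5 90 18.1; python3 -c "
from h import *
d=snap('wrist','w14')"; python3 wb.py w14 280 210;python3 - <<'E'
from meas import *
T=load('top0');W=load('w14')
eT=ends(T,blob(T,(243,197),'grey'),9.5);eW=ends(W,blob(W,(280,210),'grey'),9.5)
for a in eT:
    b=min(eW,key=lambda q:np.linalg.norm(q-a)); print(tri(T,proj(T,[*a,9.5])[0],W,proj(W,[*b,9.5])[0]))
E
```

```text
t 19.4 pos [649.   88.8 114.7] phi 18.3 down [-0.003  0.    -1.   ] q1,q6 [-0.04 -0.36] open 0.7 F [-0.4 -0.4 -0.4]
shift m [0.0015 0.0012] daz rad -0.003 q6 end ~ -0.18
px box [271. 132.] [298. 284.]
head [632.3 150.1] nut [673.9  22.8] len 134.0 mid [653.1  86.5] shank [652.2  89.3] axis deg -71.9 V [np.int64(108), np.int64(34)]
(array([672.0327518 ,  24.56272749,  12.31065047]), np.float64(2.565569043318018))
(array([631.99491077, 150.13793992,   3.4836201 ]), np.float64(1.1746843370371478))
```

View pics/w14.png

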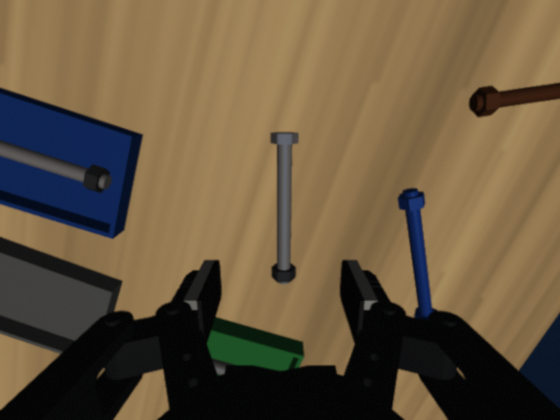

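Request:
jog_arm([
  {"tx":0.0025,"ty":0.001,"tz":-0.04,"ax":0,"ay":0,"az":0,"grip":0.3},
  {"tx":0,"ty":0,"tz":-0.04,"ax":0,"ay":0,"az":0,"grip":0.3},
  {"tx":0,"ty":0,"tz":-0.018,"ax":0,"ay":0,"az":0,"grip":0.3},
  {"tx":0,"ty":0,"tz":-0.009,"ax":0,"ay":0,"az":0,"grip":0.3},
  {"tx":0,"ty":0,"tz":-0.002,"ax":0,"ay":0,"az":0,"grip":0.3},
  {"tx":0,"ty":0,"tz":0,"ax":0,"ay":0,"az":0,"grip":1},
  {"tx":0,"ty":0,"tz":0,"ax":0,"ay":0,"az":0,"grip":1},
  {"tx":0,"ty":0,"tz":0,"ax":0,"ay":0,"az":0,"grip":1},
  {"tx":0,"ty":0,"tz":0,"ax":0,"ay":0,"az":0,"grip":1},
  {"tx":0,"ty":0,"tz":0,"ax":0,"ay":0,"az":0,"grip":1},
])

```text
t: 20.45
ee_pos: [652.8, 89.9, 8.4]
orientation: [-0.698, 0.698, 0.112, -0.111]
wrist_force: [-0.3, -0.6, 5.9]
opening: 0.111
```

Request:
jog_arm([
  {"tx":0,"ty":0,"tz":0,"ax":0,"ay":0,"az":0,"grip":1},
  {"tx":0,"ty":0,"tz":0.02,"ax":0,"ay":0,"az":0,"grip":1},
  {"tx":0,"ty":0,"tz":0.04,"ax":0,"ay":0,"az":0,"grip":1},
  {"tx":0,"ty":0,"tz":0.03,"ax":0,"ay":0,"az":0,"grip":1},
  {"tx":0,"ty":0,"tz":0,"ax":0,"ay":0,"az":0,"grip":1},
  {"tx":0,"ty":0,"tz":0,"ax":0,"ay":0,"az":0,"grip":1},
])

```text
t: 21.05
ee_pos: [652.2, 89.8, 97.2]
orientation: [0.698, -0.698, -0.111, 0.111]
wrist_force: [-0.1, -0.2, -2.4]
opening: 0.113
```

```bash
python3 go.py 443.5 -66.5 85.7; python3 -c "
from h import *
d=snap('wrist','w15')"
```

```text
t 21.05 pos [652.2  89.8  97.2] phi 18.1 down [ 0.  0. -1.] q1,q6 [-0.04 -0.36] open 0.113 F [-0.1 -0.2 -2.4]
shift m [-0.2087 -0.1563] daz rad 1.18 q6 end ~ -1.64
```

View pics/w15.png

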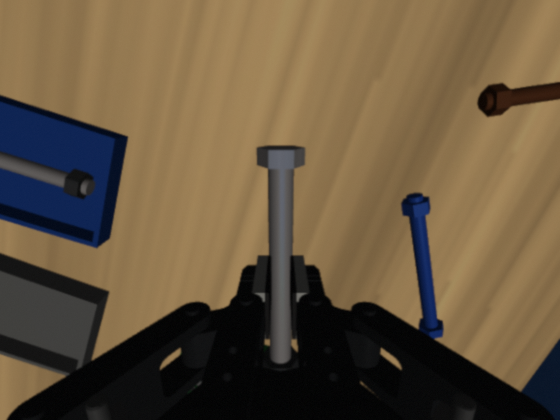

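Request:
jog_arm([
  {"tx":-0.01,"ty":-0.008,"tz":0,"ax":0,"ay":0,"az":0.08,"grip":1},
  {"tx":-0.022,"ty":-0.0165,"tz":0,"ax":0,"ay":0,"az":0.125,"grip":1},
  {"tx":-0.022,"ty":-0.0165,"tz":0,"ax":0,"ay":0,"az":0.125,"grip":1},
  {"tx":-0.022,"ty":-0.0165,"tz":0,"ax":0,"ay":0,"az":0.125,"grip":1},
  {"tx":-0.022,"ty":-0.0165,"tz":0,"ax":0,"ay":0,"az":0.125,"grip":1},
  {"tx":-0.022,"ty":-0.0165,"tz":0,"ax":0,"ay":0,"az":0.125,"grip":1},
  {"tx":-0.022,"ty":-0.0165,"tz":0,"ax":0,"ay":0,"az":0.125,"grip":1},
  {"tx":-0.022,"ty":-0.0165,"tz":0,"ax":0,"ay":0,"az":0.125,"grip":1},
  {"tx":-0.022,"ty":-0.0165,"tz":0,"ax":0,"ay":0,"az":0.125,"grip":1},
  {"tx":-0.022,"ty":-0.016,"tz":0,"ax":0,"ay":0,"az":0.1,"grip":1},
])

```text
t: 22.1
ee_pos: [442.6, -66.4, 96.1]
orientation: [0.518, -0.516, -0.482, 0.483]
wrist_force: [0.7, -0.4, -1.2]
opening: 0.108
```

Request:
jog_arm([
  {"tx":0,"ty":0,"tz":0,"ax":0,"ay":0,"az":0,"grip":1},
  {"tx":0,"ty":0,"tz":0,"ax":0,"ay":0,"az":0,"grip":1},
  {"tx":0,"ty":0,"tz":0,"ax":0,"ay":0,"az":0,"grip":1},
])

```text
t: 22.4
ee_pos: [444.6, -65.8, 96.9]
orientation: [0.519, -0.518, -0.481, 0.481]
wrist_force: [0.2, -0.0, -2.2]
opening: 0.108
```

```bash
python3 go.py 443.5 -66.5 85.7; python3 -c "
from h import *
d=snap('wrist','w16')"
```

```text
t 22.4 pos [444.6 -65.8  96.9] phi 85.7 down [-0.001  0.    -1.   ] q1,q6 [-0.41 -1.9 ] open 0.108 F [ 0.2 -0.  -2.2]
shift m [-0.0011 -0.0007] daz rad 0.0 q6 end ~ -1.64
```

View pics/w16.png

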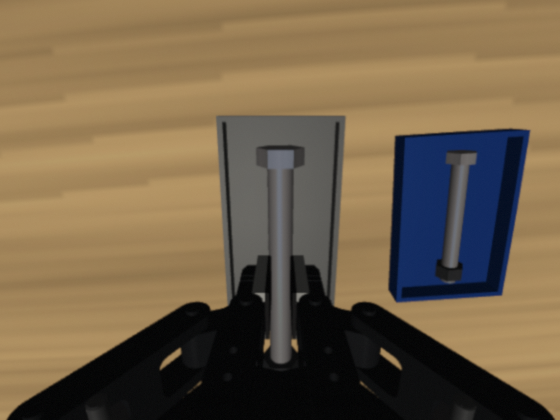

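Request:
jog_arm([
  {"tx":-0.001,"ty":-0.0005,"tz":-0.03,"ax":0,"ay":0,"az":0,"grip":1},
  {"tx":0,"ty":0,"tz":-0.03,"ax":0,"ay":0,"az":0,"grip":1},
  {"tx":0,"ty":0,"tz":-0.016,"ax":0,"ay":0,"az":0,"grip":1},
  {"tx":0,"ty":0,"tz":-0.006,"ax":0,"ay":0,"az":0,"grip":1},
  {"tx":0,"ty":0,"tz":-0.002,"ax":0,"ay":0,"az":0,"grip":1},
  {"tx":0,"ty":0,"tz":0,"ax":0,"ay":0,"az":0,"grip":1},
  {"tx":0,"ty":0,"tz":-0.0015,"ax":0,"ay":0,"az":0,"grip":1},
  {"tx":0,"ty":0,"tz":0,"ax":0,"ay":0,"az":0,"grip":1},
  {"tx":0,"ty":0,"tz":0,"ax":0,"ay":0,"az":0,"grip":1},
])

```text
t: 23.35
ee_pos: [443.9, -66.9, 12.4]
orientation: [-0.518, 0.519, 0.481, -0.481]
wrist_force: [0.7, -0.4, 2.8]
opening: 0.109
```

Contact at the expected height. Release and retreat, then look.

Request:
jog_arm([
  {"tx":0,"ty":0,"tz":0,"ax":0,"ay":0,"az":0,"grip":0.65},
  {"tx":0,"ty":0,"tz":0,"ax":0,"ay":0,"az":0,"grip":0.65},
  {"tx":0,"ty":0,"tz":0,"ax":0,"ay":0,"az":0,"grip":0.65},
  {"tx":0,"ty":0,"tz":0,"ax":0,"ay":0,"az":0,"grip":0.65},
  {"tx":0,"ty":0,"tz":0.02,"ax":0,"ay":0,"az":0,"grip":0.65},
  {"tx":0,"ty":0,"tz":0.04,"ax":0,"ay":0,"az":0,"grip":0.65},
  {"tx":0,"ty":0,"tz":0.045,"ax":0,"ay":0,"az":0,"grip":0.65},
  {"tx":0,"ty":0,"tz":0.045,"ax":0,"ay":0,"az":0,"grip":0.65},
  {"tx":0,"ty":0,"tz":0.045,"ax":0,"ay":0,"az":0,"grip":0.65},
  {"tx":-0.01,"ty":0,"tz":0,"ax":0,"ay":0,"az":0,"grip":0.65},
])

```text
t: 24.35
ee_pos: [435.7, -67.6, 211.9]
orientation: [-0.515, 0.522, 0.483, -0.48]
wrist_force: [0.1, 0.6, -1.1]
opening: 0.349
```

Request:
jog_arm([
  {"tx":-0.02,"ty":0.045,"tz":0,"ax":0,"ay":0,"az":0,"grip":0.65},
  {"tx":-0.02,"ty":0.045,"tz":0,"ax":0,"ay":0,"az":0,"grip":0.65},
  {"tx":-0.02,"ty":0.045,"tz":0,"ax":0,"ay":0,"az":0,"grip":0.65},
  {"tx":-0.02,"ty":0.045,"tz":0,"ax":0,"ay":0,"az":0,"grip":0.65},
  {"tx":-0.02,"ty":0.045,"tz":0,"ax":0,"ay":0,"az":0,"grip":0.65},
  {"tx":-0.01,"ty":0.045,"tz":0,"ax":0,"ay":0,"az":0,"grip":0.65},
  {"tx":0,"ty":0.045,"tz":0,"ax":0,"ay":0,"az":0,"grip":0.65},
  {"tx":0,"ty":0.045,"tz":0,"ax":0,"ay":0,"az":0,"grip":0.65},
  {"tx":0,"ty":0.045,"tz":0,"ax":0,"ay":0,"az":0,"grip":0.65},
  {"tx":0,"ty":0,"tz":0,"ax":0,"ay":0,"az":0,"grip":0.65},
])

```text
t: 25.35
ee_pos: [322.3, 341.6, 205.6]
orientation: [0.518, -0.517, -0.482, 0.482]
wrist_force: [-0.6, -0.8, -1.9]
opening: 0.348
```

```bash
python3 -c "
from h import *
d=snap('top','tf');s=snap('side','sf')
a=cv2.imread('pics/tf.png')[100:330,80:500];cv2.imwrite('pics/tfz.png',cv2.resize(a,(800,438),interpolation=cv2.INTER_CUBIC))
b=cv2.imread('pics/sf.png')[120:420,150:400];cv2.imwrite('pics/sfz.png',cv2.resize(b,(500,600),interpolation=cv2.INTER_CUBIC))
for t,n in(('top0','tf'),):
  x=cv2.absdiff(cv2.imread(f'pics/{t}.png'),cv2.imread(f'pics/{n}.png')).max(2)
  for nm,(u0,v0,u1,v1) in dict(spanner=(95,258,127,332),jar=(438,240,480,275)).items(): print(nm,(x[v0:v1,u0:u1]>25).sum())
"; python3 go.py 0 0 0
```

```text
spanner 0
jar 0
t 25.45 pos [322.7 338.4 205.8] phi 85.8 down [-0.001 -0.001 -1.   ] q1,q6 [ 0.56 -0.94] open 0.353 F [ 0.6 -0.5  0.5]
shift m [-0.3227 -0.3384] daz rad -1.498 q6 end ~ 0.0
```

View pics/tfz.png

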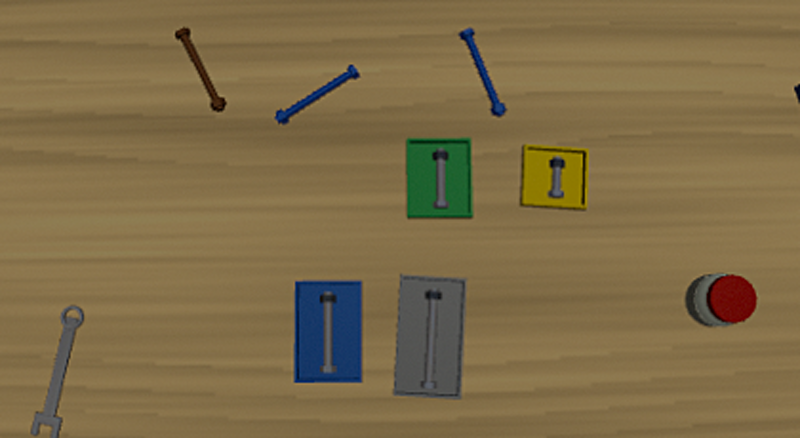

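View pics/sfz.png

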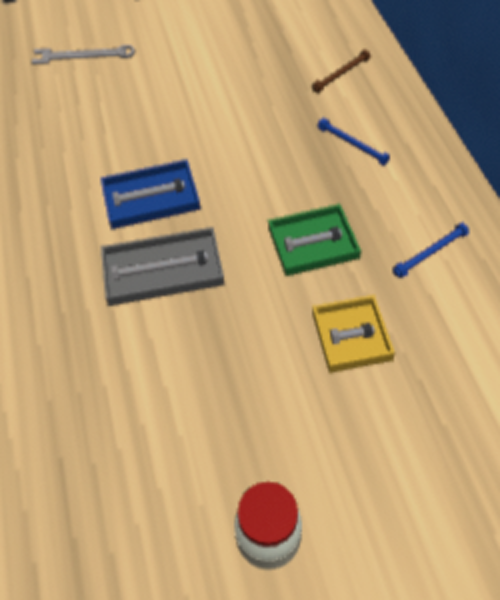

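```bash
python3 -c "
from cell import job
print(job.close_job())"
```

```text
the job is handed in; nothing more can be done
None
```

All four bolts are in their matching trays (55 mm in yellow, 80 mm in green, 105 mm in blue, 130 mm in grey). I handed the job in at about 25.5 s of the 93 s allowed.

- **Final pictures:** the top and side views show each bolt lying lengthwise, clear of the tray walls. The gripper has let go and is well clear. The spanner and jar regions of the top view show no change from the first picture. The blue and brown look-alikes were never touched, and they look to be where they started.
- **Forces:** the highest wrist force I read was about 8 N, when setting bolts down.
- **Disagreements:** bolt lengths from the top view matched the text within about 2 mm. The side and wrist views read up to 12.6 mm long. Triangulated heights of the bolt ends ranged from about 3 to 19 mm against the stated 9.5 mm. I went by the contact height on the bench instead. Each bolt met its tray floor about 4 mm above that, as the floor thickness says it should.

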